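Gauge the angled hole in the drilling jig

ROBOT

A 6-joint arm with a two-finger parallel gripper is mounted at the origin on the work surface. World frame = base frame: x ahead of the robot, y to its left, z up, the work surface at z = 0. Lengths are in m, angles in rad, forces in N, time in s.
With the tool pointing down it reaches from about 0.275 to 0.825 m from the base axis. Payload 4.9 kg.
Tool frame: the origin (TCP) lies midway between the tips of the shut fingers; the grasp point (between the pads) lies 19 mm behind it (bot.grip_depth is the distance from the TCP to the grasp point, in m); y points along the fingers, x is the direction in which the jaws open and shut, and the axes are right-handed (so a half turn about y gives the same grasp; the last joint's range is limited). The gripper opens to 85 mm and grips with 20 to 120 N. Pads are 22 mm wide; open, the fingers measure 114 mm over their backs; the gripper's body (76 mm by 85 mm) begins 54 mm behind the grasp point. The pads swing forward as they close: fully open they stand 13 mm farther back than shut.
Start: joints at [1.15, 0.326, -0.193, 1.052, 0, 1.437], TCP at [0.156, 0.528, 0.231] pointing down, gripper open.
Joint ranges: [-2.65, 2.65], [-0.97, 1.79], [-1.3, 1.35], [-1.93, 2.1], [-1.47, 1.37], [-3.14, 3.14]. Speed limits (rad/s): [2.57, 2.57, 3.14, 3.14, 3.14, 3.14].

INTERFACE

Orientations are given as a unit quaternion [w, x, y, z].
In Python, from cell import bot gives the robot as it stands. Calls block until the motion is done:
- bot.move_pose(position, orientation): joint-space move of the TCP to a pose.
- bot.move_linear(position, speed=0.15, rotation=None, until_force=None): straight line of the TCP; rotation=None keeps the orientation; speed is the mean speed in m/s. With until_force (N) it stops when the force on the tool has changed by that much, and returns True; else False.
- bot.goto_joints(angles): joint-space move.
- bot.set_gripper(opening, grasp_force=None): opening from 0.0 (shut) to 1.0 (fully open); grasp_force is the grip in N (None keeps the last); returns when the fingers have stopped.
- bot.wait(seconds).
- bot.solve_ik(position, orientation): joint angles nearest the present ones, or None.
- bot.camera(name): name is "scene" or "top"; returns the picture (480x640x3 uint8, red, green, blue); there is no depth.
- bot.calibration(name): a dict with "mtx" (3x3 intrinsics, pixels), "k1" (the pictures are not rectified: a ray, as slopes to the right and down, at radius r is drawn at 1 + k1 r^2 times it, then the intrinsics apply), "extrinsics" (4x4, takes a point from world to camera coordinates). Camera axes: x right, y down, z forward; pixel columns grow to the right and rows downward; lengths in m; the calibration is good to about 2 mm. A picture is of the moment at which its call begins. calibration takes no time and is no camera call.
A pose or a line that the arm cannot do raises bot.PlanningError and nothing moves.
- bot.close_job(): hands the job in, once; it reports no verdict.
Trained networks look in the newest picture that a camera, given by its name, has taken for a name from the list of things; names that differ only in an ending like _2 or _b are one class to them, and where a whole thing is asked for, a point or a joint stands for the part that bears it (a point fixed in the world has none). Each returns a list of dicts, best first, with "confidence" (0 to 1); they miss things now and then, are a little off and sometimes report something else, mostly with a low value. They report only what shows in the picture. A call takes as long as a camera call.
- bot.search_frame(camera, thing): "bbox" ([left, top, width, height] in pixels, round what is visible of it).
Readings, each from a call of its own:
- bot.read_clock(): time.
- bot.read_joint_positions(): joint angles.
- bot.read_joint_vel(): joint speeds.
- bot.read_joint_efforts(): joint torques, N m.
- bot.read_position(): TCP position.
- bot.read_tool_rot(): TCP orientation.
- bot.read_ft_force(): force on the tool from outside, world axes, zero at the start.
- bot.read_moment(): the same for the moment, N m.
- bot.read_gripper_width(): opening from 0.0 (shut) to 1.0 (fully open).
Only numpy, scipy, OpenCV 4.12 (cv2) and the standard library are available. Lean on these libraries where they do the work, as an engineer would, in place of code of your own. Each camera call takes 0.05 s, during which the arm holds its last target. There are 200 camera calls.

TASK

Clear the empty blue cup from in front of the drilling jig by nesting it upright into the orange cup and letting go of it. Then take the red-handled depth gauge from its cradle, push its rod down the jig's slanting steel guide tube until the brass collar stops on the tube's mouth, draw it right out again, and hold it up level with the rod's tip about 20 cm above the white reading card. Finish while still holding the gauge there, still and touching nothing else, and leave the sanding block, glue bottle and wooden blank where they are.

Things in the scene. Friction and masses are not known exactly. Their poses are not given: they have to be found in the camera images.
- cup_a_mid (a point): Blue plastic cup, upright, in front of the guide tube's mouth and blocking it. Round, tapered: 110 mm tall, 66 mm outside diameter at the rim, 42 mm at the foot, about 80 g. This point is on its axis half-way up (55 mm); z is its axis, up. Can be gripped across the outside near the rim; the top 36 mm stay free when it is nested.
- cup_b_mid (a point): Orange plastic cup, loose, upright, the same shape and size as the blue one, empty. This point is on its axis half-way up (55 mm above its underside); z is its axis, up.
- cup_a: The blue cup; origin at the centre of its underside, z up its axis. Wall 2.5 mm, inner floor 40 mm above its underside, so a cup nested in its twin stands about 40 mm higher than the twin.
- cup_b: The orange cup; origin at the centre of its underside, z up its axis.
- gauge_handle (a point): Grip centre of the depth gauge's red square handle (18 x 18 mm, 95 mm long: 45 mm towards the collar, 50 mm towards the end), on the axis. x runs along the gauge from the rod's tip to the handle's end; at the start z is up and y is level across the handle (grip across y). It lies level in its cradle, axis 62 mm above the table, the middle 65 mm of the handle free on both sides and below.
- gauge_tip (a point): Tip of the gauge rod, on its axis, 125 mm from the grip centre; axes as for the handle.
- gauge_collar (a point): Centre of the collar's front face (the side of the rod), 55 mm from the grip centre and 70 mm from the tip; it meets the tube's mouth when the gauge is fully in. Axes as for the handle.
- gauge: The whole depth gauge, rigid and straight, about 110 g: red square handle, then a brass collar 27 mm in diameter and 10 mm thick, then a steel rod 9 mm in diameter and 70 mm long with a chamfered tip. Origin and axes the same as the grip centre's.
- guide_mouth (a point): Centre of the mouth (upper end face) of the steel guide tube, 60 mm above the table, 29 mm outside and 13 mm inside diameter, 75 mm deep, fixed in the jig. x points out of the mouth along the bore, 30 degrees above level; y is level. The gauge goes in along -x, its own x along this x.
- jig: Fixed drilling jig of wood, 110 mm wide, up to about 70 mm tall, with a plywood base; origin on the table under the tube's mouth; x is level in the direction the mouth faces (away from the robot, more or less), and the jig reaches 140 mm back from there along -x.
- cradle: Fixed wooden cradle for the gauge; origin on the table under the gauge's grip centre, x along the gauge. Two forks hold the gauge, 40 mm behind and 105 mm ahead (tip side) of the grip centre; their tops are 64 and 66 mm above the table and they are open upward. Base plate 12 mm thick, 180 x 70 mm.
- card: Fixed white reading card with a thin black cross, 100 x 100 mm, 3 mm thick, flat on the table; origin at the centre of its underside, x and y along its edges.
- sander: Bystander: green sanding block 90 x 50 x 24 mm; origin at the centre of its underside.
- glue: Bystander: closed white glue bottle, 54 mm in diameter, 130 mm tall; origin at the centre of its underside.
- blank: Bystander: square wooden blank 70 x 70 x 18 mm; origin at the centre of its underside.

How it is judged:
By the outcome, as a careful person would: the job done as asked, in the order asked, and still so for the second after the job is handed in, while the arm keeps its last pose, push and grip.
It also fails if it takes over 69 s, if anything falls off the work surface, if the arm or the gripper's body presses on something with over 40 N, if the wrist force passes 120 N, or if a joint passes its speed limit or range.

## Working session

There is one attempt and no reset: what is moved stays moved. The work goes in short steps, each a Python script; the robot and the scene stay as the last script left them, time stands still between calls to the robot, and variables do not carry over. Pictures are saved under pics/ and viewed, about 8 in all and at most 12, crops included, and the job is handed in when it is done.

```bash
mkdir -p pics; ls; python3 - <<'E'
from cell import bot
import cv2
for c in("scene","top"):
    im=bot.camera(c); cv2.imwrite(f"pics/{c}0.png",im[:,:,::-1])
    k=bot.calibration(c); print(c,k["mtx"].round(1).tolist(),k["k1"],k["extrinsics"].round(3).tolist())
    for t in("cup_a","cup_b","gauge","gauge_handle","gauge_tip","gauge_collar","guide_mouth","jig","cradle","card","sander","glue","blank"):
        print(t,[([round(v) for v in d["bbox"]],round(d["confidence"],2)) for d in bot.search_frame(c,t)[:3]])
print(bot.read_clock(),bot.read_tool_rot(),bot.read_position())
E
```

```text
pics
scene [[477.5, 0.0, 313.3], [0.0, 477.5, 231.9], [0.0, 0.0, 1.0]] 0.016738042587771725 [[0.695, 0.719, -0.018, -0.345], [0.574, -0.569, -0.589, -0.313], [-0.434, 0.399, -0.808, 1.552], [0.0, 0.0, 0.0, 1.0]]
cup_a [([305, 216, 22, 37], 0.91), ([346, 144, 20, 40], 0.88)]
cup_b [([305, 216, 22, 37], 0.91), ([346, 144, 20, 40], 0.88)]
gauge [([221, 265, 40, 41], 0.95), ([342, 142, 23, 38], 0.53)]
gauge_handle [([217, 260, 46, 47], 0.75), ([396, 206, 33, 28], 0.67), ([345, 144, 23, 38], 0.64)]
gauge_tip [([214, 259, 50, 49], 0.81), ([136, 284, 34, 41], 0.58), ([303, 215, 24, 38], 0.41)]
gauge_collar [([212, 256, 51, 53], 0.86)]
guide_mouth [([290, 213, 14, 17], 0.53)]
jig [([259, 188, 49, 56], 0.97)]
cradle [([210, 260, 62, 68], 0.62)]
card [([375, 150, 43, 27], 0.81)]
sander [([311, 293, 41, 32], 0.75)]
glue [([136, 285, 34, 43], 0.58), ([313, 296, 40, 30], 0.31)]
blank [([395, 205, 35, 29], 0.88)]
top [[444.3, 0.0, 318.1], [0.0, 444.3, 221.4], [0.0, 0.0, 1.0]] 0.028083771649538472 [[-0.0, -1.0, -0.02, -0.037], [-0.995, 0.002, -0.101, 0.568], [0.101, 0.02, -0.995, 1.06], [0.0, 0.0, 0.0, 1.0]]
cup_a [([200, 252, 32, 28], 0.66), ([314, 205, 29, 28], 0.62)]
cup_b [([200, 252, 32, 28], 0.66), ([314, 205, 29, 28], 0.62)]
gauge [([419, 197, 14, 77], 0.98), ([196, 249, 36, 33], 0.27)]
gauge_handle [([422, 202, 11, 72], 0.88)]
gauge_tip [([421, 200, 14, 75], 0.88)]
gauge_collar [([420, 203, 11, 72], 0.66)]
guide_mouth [([318, 239, 15, 34], 0.59)]
jig [([301, 240, 44, 59], 0.94)]
cradle [([404, 201, 32, 69], 0.6), ([200, 250, 30, 29], 0.3)]
card [([144, 222, 46, 42], 0.58)]
sander [([354, 141, 28, 38], 0.94)]
glue [([486, 271, 36, 17], 0.89)]
blank [([206, 160, 32, 32], 0.8)]
1.4 [-0.56630754  0.56632661  0.42341219 -0.42342893] [0.15556034 0.52754637 0.23127123]
```

```bash
python3 - <<'E'
import cv2
a=cv2.imread("pics/top0.png")[130:310,130:530];cv2.imwrite("pics/t1.png",cv2.resize(a,None,fx=2,fy=2,interpolation=cv2.INTER_CUBIC))
a=cv2.imread("pics/scene0.png")[130:340,130:440];cv2.imwrite("pics/s1.png",cv2.resize(a,None,fx=2.5,fy=2.5,interpolation=cv2.INTER_CUBIC))
E
```

```text
(no output)
```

View pics/t1.png

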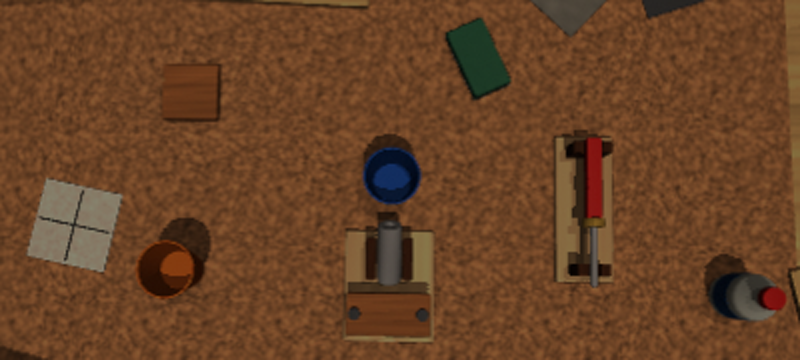

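View pics/s1.png

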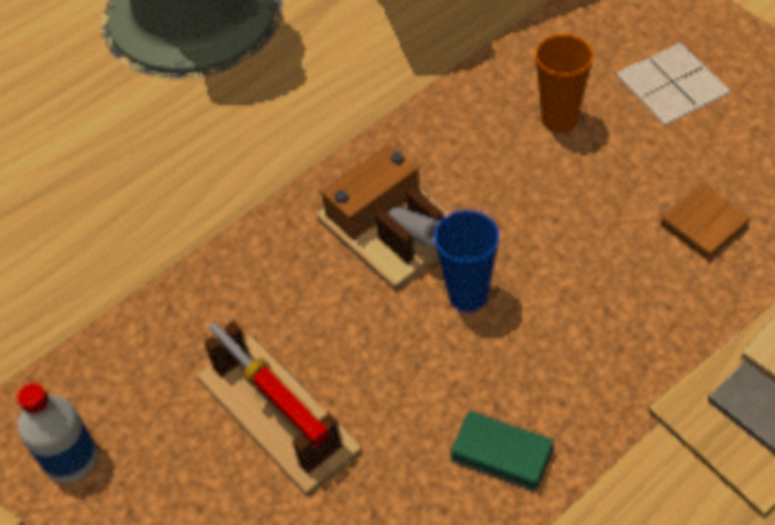

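```bash
cat > h.py <<'E'
import numpy as np,cv2
from scipy.optimize import minimize
from scipy.spatial.transform import Rotation as R
from cell import bot
C={c:bot.calibration(c) for c in("scene","top")}
def proj(c,P):
    k=C[c];E=np.array(k["extrinsics"]);p=np.atleast_2d(P)@E[:3,:3].T+E[:3,3]
    s=p[:,:2]/p[:,2:];s=s*(1+k["k1"]*(s**2).sum(1,keepdims=True))
    M=np.array(k["mtx"]);return s@M[:2,:2].T+M[:2,2]
def unproj(c,uv,z):
    k=C[c];f=lambda q:((proj(c,[*q,z])[0]-uv)**2).sum()
    return minimize(f,[.5,0],method="Nelder-Mead",options=dict(xatol=1e-5,fatol=1e-6)).x
def circ(o,ax,r,n=32):
    ax=np.array(ax,float);u=np.cross(ax,[0.3,1,.2]);u/=np.linalg.norm(u);v=np.cross(ax,u);t=np.linspace(0,2*np.pi,n)[:,None]
    return np.array(o)+r*(np.cos(t)*u+np.sin(t)*v)
def render(c,P,roi):
    x0,y0,w,h=roi;S=8;uv=((proj(c,P)-[x0,y0]+.5)*S-.5)
    hull=cv2.convexHull((uv*16).round().astype(np.int32))
    m=np.zeros((h*S,w*S),np.uint8);cv2.fillConvexPoly(m,hull,255,shift=4)
    return cv2.resize(m,(w,h),interpolation=cv2.INTER_AREA)/255.
def fit(model,p0,obs,steps):
    # obs: list of (cam,mask float full image,roi)
    def f(p):
        P=model(p);return sum(((render(c,P,r)-m[r[1]:r[1]+r[3],r[0]:r[0]+r[2]])**2).sum() for c,m,r in obs)
    p0=np.array(p0,float);s=np.vstack([p0]+[p0+np.eye(len(p0))[i]*steps[i] for i in range(len(p0))])
    r=minimize(f,p0,method="Nelder-Mead",options=dict(initial_simplex=s,xatol=1e-4,fatol=1e-2))
    return r.x,r.fun
def cup(p): return np.vstack([circ([p[0],p[1],.11],[0,0,1],.033),circ([p[0],p[1],0],[0,0,1],.021)])
def tube(p):
    a=np.array([np.cos(p[2])*.866,np.sin(p[2])*.866,.5]);o=np.array([p[0],p[1],.06])
    return np.vstack([circ(o,a,.0145),circ(o-.07*a,a,.0145)])
def handle(p,z=.062):
    a=np.array([np.cos(p[2]),np.sin(p[2]),0]);b=np.array([-a[1],a[0],0])
    return np.array([[p[0],p[1],z]+s*a+t*b+np.array([0,0,u]) for s in(-.045,.05) for t in(-.009,.009) for u in(-.009,.009)])
def card(p):
    a=np.array([np.cos(p[2]),np.sin(p[2]),0]);b=np.array([-a[1],a[0],0])
    return np.array([[p[0],p[1],.003]+s*a+t*b for s in(-.05,.05) for t in(-.05,.05)])
def masks(im):
    h=cv2.cvtColor(im,cv2.COLOR_RGB2HSV).astype(int);H,S,V=h[...,0],h[...,1],h[...,2];r,g,b=[im[...,i].astype(int) for i in range(3)]
    return dict(blue=((b>r+15)&(b>g+15)),red=((r>90)&(g<.25*r)&(b<.25*r)),
      orange=(S>215)&(r>50)&(g>.2*r),white=(S<70)&(V>100),gray=(S<75)&(V>40))
E
python3 - <<'E'
from h import *
im={c:cv2.imread(f"pics/{c}0.png")[:,:,::-1].copy() for c in C};M={c:masks(im[c]) for c in C}
out=[]
def go(n,col,model,p0,rois,steps):
    obs=[(c,M[c][col].astype(float),r) for c,r in rois.items()]
    for o in [obs]+[[q] for q in obs]:
        x,f=fit(model,p0,o,steps);print(n,[q[0] for q in o],x.round(4),round(f,1),[int(q[1][q[2][1]:q[2][1]+q[2][3],q[2][0]:q[2][0]+q[2][2]].sum()) for q in o])
u=lambda *a:list(unproj("top",*a))
go("blue","blue",cup,u([325.5,217.5],.11),{"top":(300,190,55,52),"scene":(295,205,45,58)},[.01,.01])
go("orange","orange",cup,u([213,264.5],.11),{"top":(190,240,45,50),"scene":(335,135,45,60)},[.01,.01])
go("handle","red",handle,u([427,218],.062)+[0.05],{"top":(415,190,25,60),"scene":(220,265,45,55)},[.01,.01,.05])
go("card","white",card,u([167.5,243],.003)+[.2],{"top":(135,212,62,62),"scene":(370,140,60,45)},[.01,.01,.1])
go("tube","gray",tube,u([324.5,241.5],.06)+[0.],{"top":(310,236,30,40)},[.01,.01,.1])
print({t:u(np.array(p),z) for t,p,z in(("rodtip",[130+594/2,130+286/2],.062),)})
for c in C:
  v=np.vstack([np.dstack([M[c][k]*255 for _ in range(3)]).astype(np.uint8)[130:340,130:440] if 0 else (im[c]*M[c][k][...,None])[130:330,130:440][:,:,::-1] for k in("orange","gray","red")]);cv2.imwrite(f"pics/m_{c}.png",v)
a=[cv2.imread(f"pics/m_{c}.png") for c in C];cv2.imwrite("pics/m.png",np.hstack(a))
E
```

```text
blue ['top', 'scene'] [ 0.5683 -0.0564] 109.6 [611, 761]
blue ['top'] [ 0.5689 -0.0565] 42.7 [611]
blue ['scene'] [ 0.5657 -0.0548] 52.8 [761]
orange ['top', 'scene'] [0.4633 0.1998] 310.3 [478, 680]
orange ['top'] [0.4641 0.1995] 264.6 [478]
orange ['scene'] [0.4609 0.2015] 27.9 [680]
handle ['top', 'scene'] [ 0.5679 -0.2933 -0.0229] 194.0 [263, 261]
handle ['top'] [ 0.5682 -0.2972  0.0021] 108.4 [263]
handle ['scene'] [ 0.5648 -0.2913 -0.0385] 82.0 [261]
card ['top', 'scene'] [0.5   0.025 0.2  ] 2134.0 [1418, 716]
card ['top'] [0.5   0.025 0.2  ] 1418.0 [1418]
card ['scene'] [0.5   0.025 0.2  ] 716.0 [716]
tube ['top'] [ 0.5133 -0.0541 -0.0146] 15.1 [362]
tube ['top'] [ 0.5133 -0.0541 -0.0146] 15.1 [362]
{'rodtip': [np.float64(0.44327297984309316), np.float64(-0.2926831370875328)]}
```

View pics/m.png

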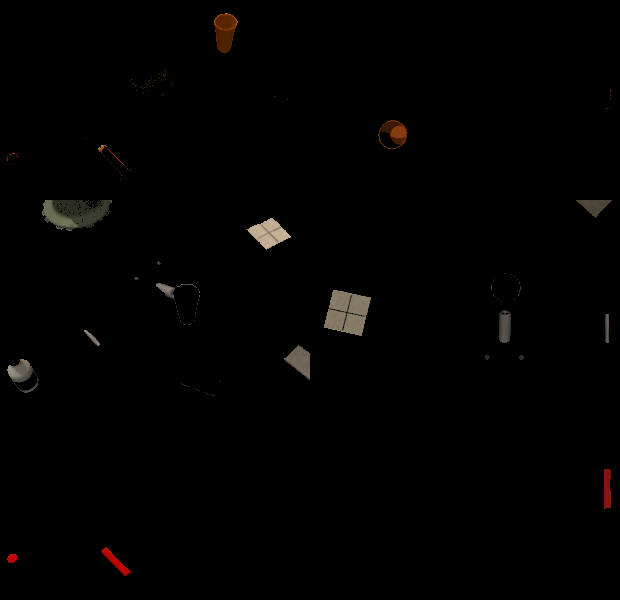

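```bash
cat >> h.py <<'E'
def unproj(c,uv,z):
    k=C[c];M=np.array(k["mtx"]);E=np.array(k["extrinsics"]);d=(np.array(uv)-M[:2,2])/[M[0,0],M[1,1]];s=d.copy()
    for _ in range(20): s=d/(1+k["k1"]*(s@s))
    r=E[:3,:3].T@[*s,1];o=-E[:3,:3].T@E[:3,3];return (o+r*(z-o[2])/r[2])[:2]
def rod(p):
    a=np.array([np.cos(p[2]),np.sin(p[2]),0]);o=np.array([p[0],p[1],.062])
    return np.vstack([circ(o-.125*a,a,.0045),circ(o-.056*a,a,.0045)])
_m=masks
def masks(im):
    h=cv2.cvtColor(im,cv2.COLOR_RGB2HSV).astype(int);H,S,V=h[...,0],h[...,1],h[...,2]
    d=_m(im);d["red"]=((H<5)|(H>174))&(S>190)&(V>60);return d
E
cat > meas.py <<'E'
from h import *
im={c:cv2.imread(f"pics/{c}0.png")[:,:,::-1].copy() for c in C};M={c:masks(im[c]) for c in C}
def go(n,col,model,p0,rois,steps):
    obs=[(c,M[c][col].astype(float),r) for c,r in rois.items()]
    for o in [obs]+[[q] for q in obs]:
        x,f=fit(model,p0,o,steps);print(n,[q[0] for q in o],x.round(4),round(f,1),[int(q[1][q[2][1]:q[2][1]+q[2][3],q[2][0]:q[2][0]+q[2][2]].sum()) for q in o])
u=lambda *a:list(unproj("top",*a))
print([u(p,z) for p,z in(([427,273],.062),([427,240],.062),([427,218],.062),([213,264.5],.11))])
go("orange","orange",cup,u([213,264.5],.11),{"top":(190,240,45,50),"scene":(335,135,45,60)},[.01,.01])
go("handle","red",handle,u([427,218],.062)+[0.05],{"top":(415,190,25,60),"scene":(220,265,45,55)},[.005,.005,.05])
go("rod","gray",rod,u([427,218],.062)+[0.05],{"top":(418,240,20,40),"scene":(205,252,27,30)},[.005,.005,.05])
go("card","white",card,u([167.5,243],.003)+[-.2],{"top":(135,212,62,62),"scene":(370,140,60,45)},[.01,.01,.1])
E
python3 meas.py
```

```text
[[np.float64(0.44327205959746047), np.float64(-0.29268113197269296)], [np.float64(0.5202340423387778), np.float64(-0.29469322698788764)], [np.float64(0.5722124794633716), np.float64(-0.2960085035819606)], [np.float64(0.4629564155215464), np.float64(0.19671969440500237)]]
orange ['top', 'scene'] [0.4631 0.1999] 310.7 [478, 680]
orange ['top'] [0.4638 0.199 ] 263.9 [478]
orange ['scene'] [0.461  0.2016] 28.0 [680]
handle ['top', 'scene'] [ 0.568  -0.2933 -0.0282] 136.0 [304, 278]
handle ['top'] [ 0.5682 -0.2951 -0.008 ] 65.9 [304]
handle ['scene'] [ 0.5664 -0.2916 -0.0474] 65.2 [278]
rod ['top', 'scene'] [ 0.5689 -0.2943 -0.0266] 36.7 [115, 86]
rod ['top'] [ 0.5686 -0.2947 -0.0255] 2.2 [115]
rod ['scene'] [ 5.763e-01 -2.904e-01  4.000e-04] 28.5 [86]
card ['top', 'scene'] [ 0.5191  0.3412 -0.2099] 212.6 [1418, 716]
card ['top'] [ 0.5196  0.3412 -0.2108] 158.1 [1418]
card ['scene'] [ 0.5182  0.342  -0.2129] 51.5 [716]
```

```bash
cat >> h.py <<'E'
def rotq(jx,ap):  # tool x = jaw dir, tool y = approach
    z=np.cross(jx,ap);q=R.from_matrix(np.c_[jx,ap,z]).as_quat();return [q[3],*q[:3]]
BL=np.array([.568,-.056]);OR=np.array([.463,.2005])
YG=-.026;GR=np.array([.568,-.2942,.062]);MO=np.array([.5133,-.0541,.06]);YM=-.015
def tool(g,yaw,pitch,s):  # TCP pose so that the gauge grip centre is at g
    a=np.array([np.cos(yaw)*np.cos(pitch),np.sin(yaw)*np.cos(pitch),np.sin(pitch)])
    y=np.array([-np.sin(yaw),np.cos(yaw),0]);ap=-np.cross(a,y)
    return np.array(g)+bot.grip_depth*ap,rotq(s*y,ap),a
E
python3 - <<'E'
from h import *
print(bot.grip_depth)
CA=np.array([.519,.3412])
for s in(1,-1):
    q=rotq(np.array([0,s,0.]),np.array([0,0,-1.]))
    f=lambda p,q:(lambda v:None if v is None else np.round(v,2).tolist())(bot.solve_ik(p,q))
    for p in([*BL,.2],[*BL,.07],[*OR,.28],[*OR,.11]): print(s,f(p,q))
    for n,g,y,pt in(("grip",GR,YG,0),("lift",GR+[0,0,.15],YG,0),("in",MO+.055*np.array([.866,0,.5]),YM,np.pi/6),("pre",MO+.16*np.array([.866,0,.5]),YM,np.pi/6)):
        t,qq,a=tool(g,y,pt,s);print(s,n,f(t,qq))
    for y in(-.015,.3,.5,-.3):
        a=np.array([np.cos(y),np.sin(y),0]);t,qq,_=tool([*CA,.203]+.125*a,y,0,s);print(s,"card",y,t.round(3),f(t,qq))
E
```

```text
0.0187
1 [-0.23, 0.39, -0.19, 1.0, 0.0, -0.23]
1 [-0.23, 0.52, -0.35, 0.71, 0.0, -0.23]
1 [0.26, 0.21, -0.22, 1.14, 0.0, 0.26]
1 [0.26, 0.36, -0.48, 0.73, 0.0, 0.26]
1 grip [-0.59, 0.66, -0.17, 0.75, 0.0, -0.57]
1 lift [-0.59, 0.52, 0.0, 1.06, 0.0, -0.57]
1 in [-0.3, 0.32, -0.92, -0.17, 0.14, -0.25]
1 pre [-0.25, 0.35, -0.65, 0.06, 0.11, -0.2]
1 card -0.015 [0.644 0.339 0.184] [0.38, 0.7, 0.3, 1.17, 0.0, 0.4]
1 card 0.3 [0.638 0.378 0.184] [0.44, 0.73, 0.35, 1.2, 0.0, 0.14]
1 card 0.5 [0.629 0.401 0.184] [0.47, 0.74, 0.37, 1.2, 0.0, -0.03]
1 card -0.3 [0.638 0.304 0.184] [0.34, 0.65, 0.22, 1.14, 0.0, 0.64]
-1 [-0.23, 0.39, -0.19, 1.0, 0.0, 2.91]
-1 [-0.23, 0.52, -0.35, 0.71, 0.0, 2.91]
-1 [0.26, 0.21, -0.22, 1.14, 0.0, -2.88]
-1 [0.26, 0.36, -0.48, 0.73, 0.0, -2.88]
-1 grip [-0.59, 0.66, -0.17, 0.75, 0.0, 2.57]
-1 lift [-0.59, 0.52, 0.0, 1.06, 0.0, 2.57]
-1 in [-0.3, 0.32, -0.92, -0.17, 0.14, 2.89]
-1 pre [-0.25, 0.35, -0.65, 0.06, 0.11, 2.94]
-1 card -0.015 [0.644 0.339 0.184] [0.38, 0.7, 0.3, 1.17, 0.0, -2.74]
-1 card 0.3 [0.638 0.378 0.184] [0.44, 0.73, 0.35, 1.2, 0.0, -3.01]
-1 card 0.5 [0.629 0.401 0.184] [0.47, 0.74, 0.37, 1.2, 0.0, 3.11]
-1 card -0.3 [0.638 0.304 0.184] [0.34, 0.65, 0.22, 1.14, 0.0, -2.5]
```

```bash
python3 - <<'E'
from h import *
q=rotq(np.array([0,1,0.]),np.array([0,0,-1.]))
bot.set_gripper(1.0)
bot.move_pose([*BL,.2],q)
print("dn",bot.move_linear([*BL,.07],.12,until_force=8))
bot.set_gripper(0.0,25); print("w",bot.read_gripper_width(),bot.read_ft_force())
bot.move_linear([*BL,.26],.15); print("w",bot.read_gripper_width(),bot.read_ft_force(),bot.read_clock())
bot.move_pose([*OR,.26],q)
for c in C: cv2.imwrite(f"pics/{c}1.png",bot.camera(c)[:,:,::-1])
a=cv2.imread("pics/scene1.png")[60:300,180:480];b=cv2.imread("pics/top1.png")[150:390,100:400]
cv2.imwrite("pics/n1.png",np.hstack([a,b]))
print(bot.read_clock(),bot.read_position())
E
```

```text
dn False
w 0.7503042382518148 [0.25011943 0.68252145 6.25715533]
w 0.7549518048347797 [-0.33990012  0.26149515 -0.81757589] 7.1417
8.3167 [0.46388836 0.19947178 0.25989452]
```

View pics/n1.png

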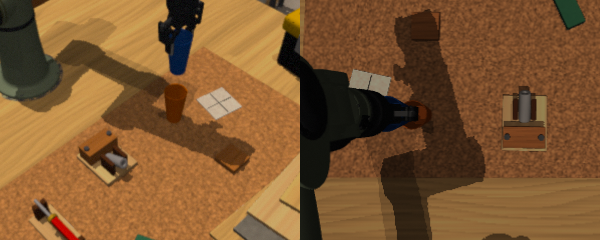

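```bash
python3 - <<'E'
from h import *
bot.move_linear([*OR,.155],.15)
print("hit",bot.move_linear([*OR,.108],.05,until_force=5),bot.read_position(),bot.read_ft_force())
bot.set_gripper(1.0);bot.wait(.2)
bot.move_linear([*OR,.26],.15)
t,q,a=tool(GR+[0,0,.12],YG,0,1)
bot.move_pose(t,q)
for c in C: cv2.imwrite(f"pics/{c}2.png",bot.camera(c)[:,:,::-1])
print(bot.read_clock())
M={c:masks(cv2.imread(f"pics/{c}2.png")[:,:,::-1].copy())["gray"].astype(float) for c in C}
obs=[("top",M["top"],(310,236,30,40)),("scene",M["scene"],(280,208,35,30))]
for o in(obs,obs[:1],obs[1:]): print(fit(tube,[.5133,-.0541,-.0146],o,[.005,.005,.05]),[m[r[1]:r[1]+r[3],r[0]:r[0]+r[2]].sum() for _,m,r in o])
a=cv2.imread("pics/scene2.png")[130:340,130:430];b=cv2.imread("pics/scene2.png")[195:245,250:325]
c=cv2.imread("pics/top2.png")[230:280,295:370]
b=np.vstack([cv2.resize(x,(450,300)) for x in(b,c)]);cv2.imwrite("pics/n2.png",np.hstack([cv2.resize(a,(350,245)) if 0 else cv2.copyMakeBorder(a,0,390,0,0,0),b])[:600])
E
```

```text
hit True [0.46314672 0.20023814 0.11122637] [-0.08147817 -0.0845594   5.50436981]
13.6417
(array([ 0.5133278 , -0.05309757, -0.01238023]), np.float64(90.69710111495579)) [np.float64(337.0), np.float64(182.0)]
(array([ 0.51374151, -0.05431881, -0.03234476]), np.float64(27.55850826605152)) [np.float64(337.0)]
(array([ 0.51202442, -0.05351389, -0.16966208]), np.float64(43.21490196078432)) [np.float64(182.0)]
```

View pics/n2.png

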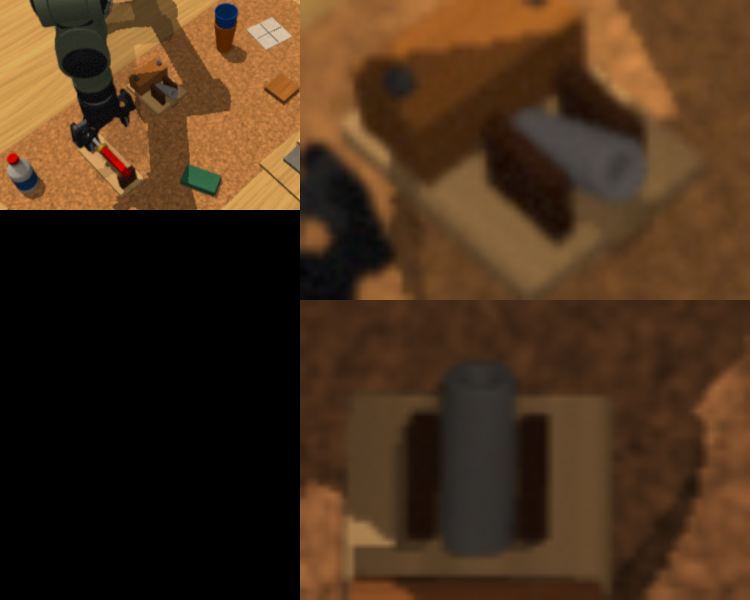

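```bash
python3 - <<'E'
from h import *
t,q,a=tool(GR,YG,0,1)
print(bot.move_linear(t,.12,until_force=8))
bot.set_gripper(0.0,50);print("w",bot.read_gripper_width()*85,bot.read_ft_force())
bot.move_linear(t+[0,0,.14],.15);print("w",bot.read_gripper_width()*85,bot.read_ft_force(),bot.read_moment())
A=np.array([np.cos(YM)*.8660,np.sin(YM)*.866,.5])
g=MO+(.125+.025)*A
t,q,a=tool(g+[0.0,0,.06],YM,np.pi/6,1);bot.move_pose(t,q)
t,q,a=tool(g,YM,np.pi/6,1);bot.move_linear(t,.12)
for c in C: cv2.imwrite(f"pics/{c}3.png",bot.camera(c)[:,:,::-1])
print(bot.read_clock(),bot.read_position()-t,bot.read_ft_force())
for c in C: print(c,proj(c,[MO,g-.125*a,g-.055*a,g,g+.05*a]).round(1).tolist())
a=cv2.imread("pics/scene3.png")[180:260,265:365];b=cv2.imread("pics/top3.png")[195:275,275:375]
cv2.imwrite("pics/n3.png",np.hstack([cv2.resize(x,(400,320),interpolation=cv2.INTER_CUBIC) for x in(a,b)]))
E
```

```text
False
w 17.306557264171303 [-0.1179096   3.87425037  4.43047021]
w 17.049036676900112 [-0.46887421 -0.15128294 -1.02047966] [-0.0487499  -0.02474441 -0.0149904 ]
18.2333 [ 0.00111483 -0.00060173  0.00126682] [0.15518824 0.39835659 0.36741443]
scene [[302.5, 223.2], [307.9, 225.1], [324.1, 230.7], [338.0, 235.5], [351.5, 240.1]]
top [[324.6, 243.1], [324.7, 233.6], [324.9, 205.9], [325.1, 183.0], [325.4, 161.3]]
```

View pics/n3.png

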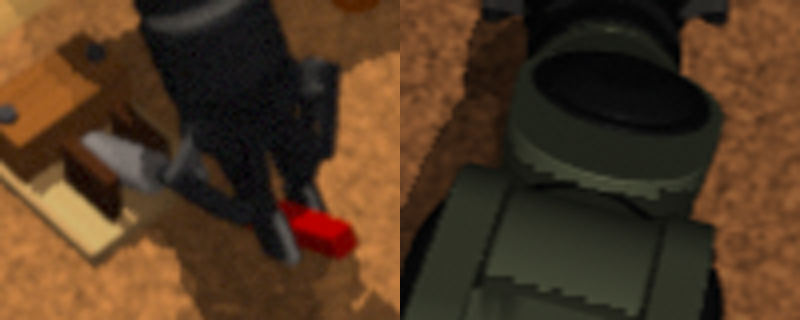

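```bash
cat >> h.py <<'E'
AX=np.array([np.cos(YM)*.8660254,np.sin(YM)*.8660254,.5]);YV=np.array([-np.sin(YM),np.cos(YM),0]);ZV=np.cross(AX,YV)
def tgt(d,oy=0,oz=0): # d = tip depth below mouth
    return tool(MO+(.125-d)*AX+oy*YV+oz*ZV,YM,np.pi/6,1)[0]
def off(d): # actual depth, lateral y,z error vs axis
    e=bot.read_position()-tgt(0);return np.round([-(e@AX)*1e3,(e@YV)*1e3,(e@ZV)*1e3],2)
E
python3 - <<'E'
from h import *
bot.wait(.3);print(off(0))
q0=tool(MO,YM,np.pi/6,1)[1];print(q0,bot.read_tool_rot())
h=bot.move_linear(tgt(-.008),.08,until_force=6);bot.wait(.2);o=off(0);print(h,o)
b=-o[1:]*1e-3
h=bot.move_linear(tgt(-.008,*b),.05,until_force=6);bot.wait(.2);print(h,off(0))
h=bot.move_linear(tgt(.015,*b),.03,until_force=6);print(h,off(0),bot.read_ft_force(),bot.read_clock())
E
```

```text
[-2.55e+01  1.00e-02  3.60e-01]
[np.float64(-0.356195072521071), np.float64(0.6169479630121758), np.float64(0.6077624625913705), np.float64(-0.3508918213804776)] [-0.35587383  0.61709248  0.60790514 -0.35071645]
False [-8.88 -0.12  0.09]
False [-8.02  0.12 -0.09]
False [15.39  0.3  -0.15] [-0.73333876  1.940119   -0.87501669] 20.4583
```

```bash
python3 - <<'E'
from h import *
oy,oz=.0002,0
for d in(.025,.035,.045,.055,.063):
    h=bot.move_linear(tgt(d,oy,oz),.05,until_force=10);f=bot.read_ft_force();print(d,h,off(0),np.round([f@AX,f@YV,f@ZV],1),np.round(bot.read_moment(),2))
    if h: break
    oy+=np.clip((f@YV)*.0001,-.0004,.0004);oz+=np.clip(((f@ZV)+.9)*.0001,-.0004,.0004)
else:
    h=bot.move_linear(tgt(.076,oy,oz),.02,until_force=12);f=bot.read_ft_force();print("seat",h,off(0),np.round([f@AX,f@YV,f@ZV],1))
print(oy,oz,bot.read_gripper_width()*85,bot.read_clock())
cv2.imwrite("pics/scene4.png",bot.camera("scene")[:,:,::-1])
a=cv2.imread("pics/scene4.png")[180:260,265:365];cv2.imwrite("pics/n4.png",cv2.resize(a,(500,400),interpolation=cv2.INTER_CUBIC))
E
```

```text
0.025 False [26.23  0.3  -0.09] [-1.5  1.2 -0.7] [0.38 0.71 0.03]
0.035 False [36.23  0.37 -0.08] [-2.1  2.3 -0.8] [ 0.39  0.67 -0.06]
0.045 False [ 4.61e+01  5.30e-01 -4.00e-02] [-0.4  1.6 -1. ] [ 0.26  0.71 -0.  ]
0.055 False [ 5.601e+01  6.900e-01 -3.000e-02] [-1.8  1.  -0.6] [0.21 0.61 0.02]
0.063 False [6.385e+01 7.700e-01 1.000e-02] [-0.9  0.3 -1.2] [0.18 0.6  0.  ]
seat True [67.26  0.84  0.43] [ 1.3  1.5 -0.8]
0.0008354173640857046 1.419294023911592e-05 17.12520109210476 22.7083
```

View pics/n4.png

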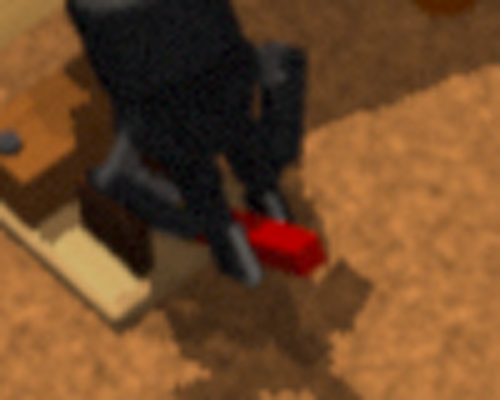

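```bash
python3 - <<'E'
from h import *
oy,oz=.0009,0
F=lambda:np.round([bot.read_ft_force()@v for v in(AX,YV,ZV)],1)
h=bot.move_linear(tgt(.067,oy,oz),.02);print(off(0),F())
for d in(.069,.071,.073,.075):
    h=bot.move_linear(tgt(d,oy,oz),.01,until_force=20);bot.wait(.1);print(d,h,off(0),F())
    if h or F()[0]>15:break
print(bot.read_clock())
E
```

```text
[67.3   0.91 -0.07] [ 0.3  0.6 -1.5]
0.069 False [67.28  0.87  0.13] [ 5.8  2.2 -1.3]
0.071 False [67.25  0.82  0.3 ] [ 8.9  2.7 -1.1]
0.073 False [67.22  0.77  0.45] [11.8  3.6 -1.8]
0.075 False [67.16  0.77  0.59] [14.   4.4 -1.8]
24.8083
```

```bash
python3 - <<'E'
from h import *
for c in C: cv2.imwrite(f"pics/{c}5.png",bot.camera(c)[:,:,::-1])
def hm(g):
    return lambda p:np.array([g+(p[0]+s)*AX+t*YV+u*ZV+p[1]*YV for s in(.0,.05) for t in(-.009,.009) for u in(-.009,.009)])
for n,d in(("3",-.0255),("4",.0672),("5",.0672)):
    im=cv2.imread(f"pics/scene{n}.png")[:,:,::-1].copy();m=masks(im)["red"].astype(float)
    g=MO+(.125-d)*AX;e=proj("scene",g+.03*AX)[0]
    r=(int(e[0]),int(e[1])-12,16,28)
    print(n,fit(hm(g),[0,0],[("scene",m,r)],[.003,.003]),m[r[1]:r[1]+r[3],r[0]:r[0]+r[2]].sum(),"at",r)
bot.wait(.05)
print(off(0),[np.round(bot.read_ft_force()@v,1) for v in(AX,YV,ZV)])
a=cv2.imread("pics/scene5.png")[200:250,270:345];b=cv2.imread("pics/top5.png")[195:255,285:375]
cv2.imwrite("pics/n5.png",np.hstack([cv2.resize(x,(400,267),interpolation=cv2.INTER_CUBIC) for x in(a,b)]))
E
```

```text
3 (array([-0.00761058, -0.00146157]), np.float64(8.473925413302576)) 58.0 at (346, 226, 16, 28)
4 (array([-0.01091116,  0.00254784]), np.float64(4.880061514801999)) 58.0 at (322, 218, 16, 28)
5 (array([-0.01197034,  0.00227078]), np.float64(5.323583237216455)) 56.0 at (322, 218, 16, 28)
[67.15  0.76  0.59] [np.float64(13.7), np.float64(4.0), np.float64(-2.3)]
```

View pics/n5.png

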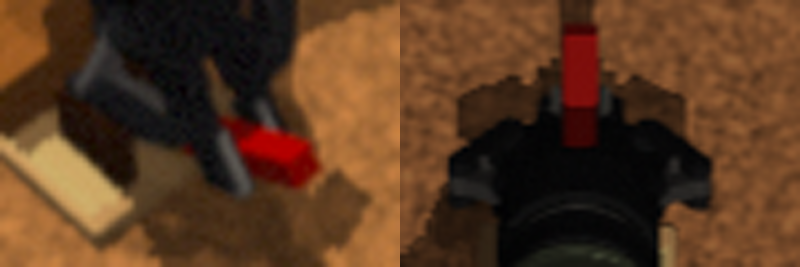

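```bash
python3 - <<'E'
from h import *
g=MO+(.125-.0672)*AX+.0008*YV
for u in(-.009,.009):
  for t in (-.009,.009): print(u,t,[proj(c,g+.05*AX+u*ZV+t*YV)[0].round(1).tolist() for c in C])
im=cv2.imread("pics/top5.png")[:,:,::-1]
for x in(324,326): print(im[197:208,x].tolist())
im=cv2.imread("pics/scene5.png")[:,:,::-1]
e=proj("scene",g+.05*AX)[0];d=proj("scene",g+.06*AX)[0]-e;d/=np.linalg.norm(d)
for k in range(-5,7): p=e+k*d;print(k,p.round(1),cv2.getRectSubPix(im.copy(),(1,1),tuple(map(float,p)))[0,0].tolist())
E
```

```text
-0.009 -0.009 [[326.1, 236.6], [328.6, 199.3]]
-0.009 0.009 [[331.4, 232.5], [320.7, 199.2]]
0.009 -0.009 [[323.6, 230.7], [328.6, 202.2]]
0.009 0.009 [[328.9, 226.6], [320.6, 202.1]]
[[62, 38, 21], [58, 35, 20], [56, 32, 17], [59, 17, 10], [64, 6, 4], [72, 7, 5], [128, 14, 12], [125, 13, 10], [126, 14, 12], [126, 14, 12], [125, 14, 10]]
[[71, 44, 24], [65, 40, 22], [62, 36, 21], [63, 21, 12], [62, 5, 4], [71, 7, 6], [127, 14, 12], [126, 13, 12], [126, 14, 12], [126, 14, 10], [126, 14, 11]]
-5 [322.8 230. ] [134, 1, 0]
-4 [323.7 230.3] [128, 1, 0]
-3 [324.7 230.6] [120, 2, 0]
-2 [325.6 230.9] [115, 0, 0]
-1 [326.6 231.3] [116, 8, 2]
0 [327.5 231.6] [117, 15, 3]
1 [328.4 231.9] [125, 39, 14]
2 [329.4 232.3] [141, 74, 35]
3 [330.3 232.6] [134, 82, 41]
4 [331.3 232.9] [98, 63, 32]
5 [332.2 233.2] [86, 56, 30]
6 [333.2 233.6] [91, 60, 31]
```

```bash
python3 - <<'E'
from h import *
for n,u in(("bottom outer",-.0145),("bottom inner",-.0065),("top inner",.0065),("top outer",.0145)): print(n,[proj(c,MO+u*ZV)[0].round(1).tolist() for c in C])
for f in("top0","top2"):
    im=cv2.imread(f"pics/{f}.png");print(f,[(y,im[y,323:327].mean(0).round().astype(int).tolist()[::-1]) for y in range(235,252)])
E
```

```text
bottom outer [[304.5, 227.6], [324.6, 240.4]]
bottom inner [[303.4, 225.2], [324.6, 241.9]]
top inner [[301.6, 221.2], [324.5, 244.4]]
top outer [[300.4, 218.7], [324.5, 245.9]]
top0 [(235, [82, 50, 28]), (236, [33, 20, 11]), (237, [34, 20, 11]), (238, [39, 24, 13]), (239, [46, 30, 18]), (240, [48, 41, 36]), (241, [74, 69, 64]), (242, [76, 70, 65]), (243, [40, 37, 34]), (244, [54, 50, 46]), (245, [85, 78, 72]), (246, [90, 82, 76]), (247, [90, 82, 76]), (248, [90, 82, 76]), (249, [88, 82, 76]), (250, [89, 82, 76]), (251, [88, 82, 76])]
top2 [(235, [67, 42, 24]), (236, [63, 39, 21]), (237, [64, 40, 22]), (238, [67, 42, 23]), (239, [66, 42, 24]), (240, [49, 41, 34]), (241, [53, 49, 45]), (242, [51, 47, 44]), (243, [50, 46, 43]), (244, [47, 44, 41]), (245, [55, 52, 47]), (246, [54, 50, 46]), (247, [54, 49, 46]), (248, [54, 49, 46]), (249, [54, 49, 46]), (250, [53, 49, 46]), (251, [54, 50, 46])]
```

```bash
python3 - <<'E'
from h import *
for d in(.055,.0,-.045):
    bot.move_linear(tgt(d,.0008,0),.1);f=bot.read_ft_force();print(d,off(0),np.round([f@v for v in(AX,YV,ZV)],1))
p=tgt(-.045,.0008,0);bot.move_linear(p+[0,0,.13],.15)
CA=np.array([.5194,.3415]);y=-.015
g=np.array([*CA,.203])+.126*np.array([np.cos(y),np.sin(y),0]);t,q,a=tool(g,y,0,1)
bot.move_pose(t+[0,0,.03],q);bot.move_linear(t,.1);bot.wait(.5)
print(bot.read_position()-t,bot.read_gripper_width()*85,bot.read_ft_force(),np.abs(bot.read_joint_vel()).max(),bot.read_clock())
for c in C: cv2.imwrite(f"pics/{c}6.png",bot.camera(c)[:,:,::-1])
for c in C: print(c,proj(c,[g-.125*a,g-.055*a,g,g+.05*a,[*CA,.003]]).round(1).tolist())
u=proj("scene",g)[0].astype(int);a=cv2.imread("pics/scene6.png")[110:230,330:480]
b=cv2.imread("pics/top6.png")[100:290,100:340];cv2.imwrite("pics/n6.png",np.hstack([cv2.resize(a,(475,380),interpolation=cv2.INTER_CUBIC),cv2.resize(b,(320,380) if 0 else (320,253)) if 0 else cv2.copyMakeBorder(cv2.resize(b,(320,253)),0,127,0,0,0)]))
E
```

```text
0.055 [56.15  0.91 -0.12] [-0.2  0.9 -0.8]
0.0 [ 1.59  0.92 -0.22] [-1.9  0.2 -0.9]
-0.045 [-43.62   1.    -0.21] [-0.3  0.5 -1.2]
[4.04954236e-05 8.28408234e-05 1.74306491e-04] 17.003447209966577 [-0.46236237  0.08184578 -1.23551636] 0.003166496166480709 30.05
scene [[408.5, 111.0], [428.9, 123.4], [445.6, 133.6], [461.4, 143.3], [398.8, 162.9]]
top [[131.7, 236.4], [133.6, 202.6], [135.1, 176.5], [136.4, 152.9], [166.7, 242.2]]
```

View pics/n6.png

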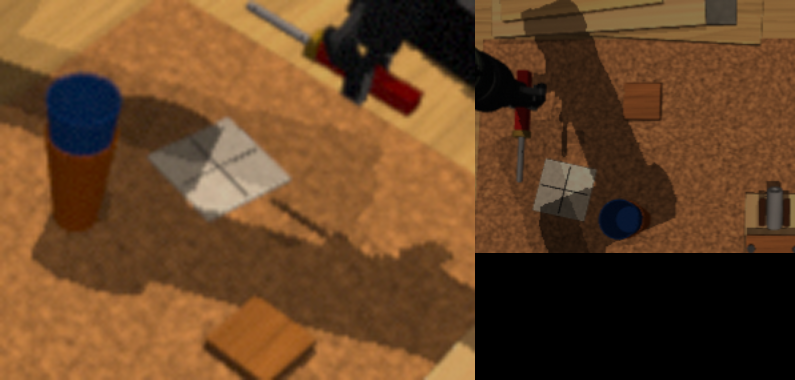

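```bash
python3 - <<'E'
from cell import bot
bot.close_job()
E
```

```text
the job is handed in; nothing more can be done
```

The job was done in the order asked and handed in at about 30 s of robot time, well under the 69 s limit; no verdict was reported.

- **Cups:** The blue cup was nested in the orange one and released. The last pictures show both upright, with the blue rim standing above the orange one.
- **Gauge in the tube:** The rod met a repeatable hard stop and I pushed on it with about 14 N. By my position estimate the stop came at about 67 mm rather than 70 mm. The pictures account for roughly 2 mm of that, as offsets of the gauge in the grip and of the tube's mouth. I took the stop to be the collar on the mouth, but the collar's contact was hidden behind the fingers and never seen directly. I then drew the rod right out along the bore; the largest axial pull was about 2 N.
- **Final pose:** The gauge is held over the card with its tip aimed 20 cm above it. The arm was within 0.2 mm of its target and still, with only the gauge's weight on the wrist. The tip appears within about a pixel of where it was predicted. The handle end may be up by about 1 degree from level, which is near what the pictures can resolve.
- **Bystanders:** I never approached the sanding block, glue bottle or wooden blank. I did not measure their positions again at the end.

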